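# Brass lock through the sprung flap of the waiting bay

## Task

Put the brass bicycle lock away in the green waiting bay: bring it upright and low over the cart top to the bay's mouth, shackle in line with the slot, push it in through the red sprung flap and gently on until it presses on the sprung rubber buffer inside, without ramming the buffer. Let go so that it stays standing against the buffer with the flap shut behind it, and leave everything else as it lies.

Things in the scene. Friction and masses are not known exactly. Their poses are not given: they have to be found in the camera images.
- lock: Brass bicycle lock standing upright, 0.3 to 0.45 kg: brass body 50 mm (own x) x 26 mm (own y) x 36 mm high, with a flat steel shackle rising from it in its x-z plane to 86 mm above the underside. The same front and back. Origin: centre of the underside; z up.
- lock_crown (a point): Middle of the brass lock's shackle crown, 77 mm above the underside: a bar 28 mm long (lock x), 10 mm thick (lock y), 18 mm high, on two legs (10 mm wide, as thick) at x = -9 and +9 mm. Grip it from above across its 10 mm. Some 50 N of grip is enough. Pressed on the cart top its front edge may dig in; held 2 to 4 mm clear it goes freely.
- bay: Green steel lock bay bolted to the cart top, a straight channel without a floor (the lock slides on the cart top). Origin: on the cart top, under the middle of the mouth at the closed flap; x = the way in, y across, z up. Walls 43 mm high, 3 mm thick. From x = -10 to 50 mm it is 50 mm wide inside; it narrows to 34 mm at x = 66 mm and stays so to the buffer housing.
- bay_slot (a point): Point on the middle line of the slot in the bay's roof, at bay x = 114 mm, z = 46 mm (roof's upper side, the bay's highest point). Two lips, z 43 to 46 mm, x = 38 to 190 mm, leave a slot 18 mm wide: the lock's body goes under the lips, its shackle stands up through the slot. It cannot go in from above. Fingers above z = 48 mm clear the bay.
- flap (a joint): Red flap across the bay's mouth, 47 mm wide, 3 mm thick, z 3 to 37 mm, on an upright hinge at bay x = 0, y = +24 mm. Angle in rad: 0 = shut, grows inward (to bay +x), at most 1.5. Its spring (0.016 N m shut, 0.044 N m wide open) resists a lock pushed along the middle with 1 to 3 N and pushes it to -y. It sweeps bay x = 0 to 47 mm; it shuts once the lock's rear is beyond.
- flap_edge (a point): Middle of the flap's free upright edge, 47 mm from its hinge, 20 mm above the cart top.
- stop: Buffer at the bay's inner end. Origin: foot of the fixed dark housing's front face, at bay x = 168 mm; axes as the bay's. A rod from it carries a sprung rubber pad, 28 x 28 mm, z 4 to 32 mm. Its setting is not measured: the pad's face lies anywhere at bay x = 108 to 132 mm and must be felt. It gives 1 mm per 1.5 N, is solid after 8 mm (12 N). 3 N presses it home; 18 N is ramming.
- steel_lock: Grey painted lock, same shape and size as the brass one, standing upright. Origin: centre of the underside. A bystander.
- tag: Yellow plastic key tag, 45 x 26 x 5 mm, lying flat. Origin under the middle of its broad part. A bystander.
- key0: Flat aluminium locker key, 69 mm long, 24 mm wide at the round bow, 4 mm thick, lying flat. Origin under its middle. A bystander.
- key1: Flat aluminium locker key, 69 mm long, 24 mm wide at the round bow, 4 mm thick, lying flat. Origin under its middle. A bystander.
- key2: Flat aluminium locker key, 69 mm long, 24 mm wide at the round bow, 4 mm thick, lying flat. Origin under its middle. A bystander.
- hammer: Ball-peen hammer lying down, varnished wooden handle along its x, about 230 mm long, head 32 mm high at +x. Origin on the cart top under the handle's middle region. A bystander.
- oilcan: Red can, 48 mm across, 100 mm high, upright. Origin: centre of the underside. A bystander.

How it is judged (in metres and radians):
On the way, in this order (a step that is already met when the one before it is completed fails the run):
1. the lock, low over or on the cart top, pushes the flap open (over 0.9 rad) (value of joint flap above 0.9 rad and x of lock in the frame of bay between -0.02 and 0.06 m and y of lock in the frame of bay between -0.02 and 0.02 m and height (world z) of lock below 0.012 m), for 0.1 s.
2. the lock is pressed on the buffer with 3 N or more for 0.2 s (x of lock in the frame of bay between 0.072 and 0.125 m and y of lock in the frame of bay between -0.012 and 0.012 m and angle between lock's own z axis and vertical below 0.12 rad and contact force between lock and stop above 3 N), for 0.2 s.
At the end, for the whole second after the job is handed in: The brass lock stands on the cart top inside the bay (origin 72 to 125 mm past the flap, within 12 mm of the middle line, within 5 mm of the cart top, tilt under 0.12 rad), at rest and still touching the buffer (over 0.05 N), and the flap is shut (under 0.08 rad) (x of lock in the frame of bay between 0.072 and 0.125 m and y of lock in the frame of bay between -0.012 and 0.012 m and angle between lock's own z axis and vertical below 0.12 rad and value of joint flap below 0.08 rad and height (world z) of lock below 0.005 m and linear speed of lock below 0.01 m/s and contact force between lock and stop above 0.05 N).
It fails at once if the lock rams the buffer (over 18 N) (contact force between lock and stop above 18 N).
It fails at once if another object on the cart is moved by more than 20 mm or tipped (distance of any of steel_lock, tag, key0, key1, key2, hammer, oilcan from where it was at the start of the episode above 0.02 m or angle between any of steel_lock, oilcan's own z axis and vertical above 0.4 rad).
It also fails if it takes over 67 s, if anything falls off the work surface, if the arm or the gripper's body presses on something with over 40 N, if the wrist force passes 120 N, or if a joint passes its speed limit or range.

## Robot

A 6-joint arm with a two-finger parallel gripper is mounted at the origin on the work surface. World frame = base frame: x ahead of the robot, y to its left, z up, the work surface at z = 0. Lengths are in m, angles in degrees, forces in N, time in s.
With the tool pointing down it reaches from about 0.375 to 0.9 m from the base axis. Payload 3.1 kg.
Tool frame: the origin (TCP) lies on the centre line of the jaws, within the pads' length; the fingertips stand 25 mm ahead of it and the grasp point (between the pads) lies 6 mm ahead of it; y points along the fingers, x is the direction in which the jaws open and shut, and the axes are right-handed (so a half turn about y gives the same grasp; the last joint's range is limited). The gripper opens to 87 mm and grips with 3 to 60 N. Pads are 19 mm wide; open, the fingers measure 117 mm over their backs; the gripper's body (75 mm by 190 mm) begins 51 mm behind the grasp point.
Start: joints at [-86.03, 30.224, 82.088, -0, 67.689, -10.227], TCP at [0.153, -0.606, 0.248] pointing down, gripper open.
Joint ranges: [-176.69, 176.69], [-43.24, 126.21], [12.49, 139.97], [-82, 262], [0, 151.66], [-163.58, 163.58]. Speed limits (degrees/s): [159.86, 159.86, 180, 180, 180, 180].

## Interface

Orientations are given as a 3x3 rotation matrix whose columns are the frame's x, y, z axes.
In Python, from rig import * gives the robot as it stands.
- The arm moves only by the tool play_rows, never from a script. Its argument "commands" is a list of rows, each a list of 2 entries, a list of its own where there are three numbers: the shift along the world's x, y, z in m, then the turn, a rotation vector about the world's x, y, z in rad. A call has 1 to 10 rows; each row is the pose to reach, as a shift and turn from the pose commanded when the call began; what a row does not reach only later rows make up. A row lasts 1/8 s, in which the tool goes at most 62.5 mm and 10.7 degrees, less where a joint would pass 70% of its speed; a pose out of reach is approached as far as the arm can. A call with a gripper value outside its range is refused whole. "gripper" is the finger opening in m, from 0 to 0.087, set as the call begins (left out, the last holds). The fingers move at their own pace and stop on an object; the grip force is fixed at half the most. Time passes only in rows, so rows that repeat a pose let the fingers close. It gives the time, the measured TCP pose, the force and the opening at its end, in the units of the state.
- read_state(): the state, without advancing time (a new reading comes with each control period).
- capture(name): name is "side" or "top"; returns a dict with "frame" (420x560x3 uint8, red, green, blue), "depth" (420x560 float32, m along the optical axis (not along the pixel's ray), 0 where there is no reading), "mtx" (3x3 intrinsics, pixels), "cam_to_world" (4x4, takes a point from camera to world coordinates). Camera axes: x right, y down, z forward; pixel columns grow to the right and rows downward; lengths in m; the calibration is good to about 2 mm. A picture is of the moment at which its call begins.
- hand_in(): hands the job in, once; it reports no verdict.
The state is a dict: "time_s": time; "joint_positions": joint angles; "qvel": joint speeds; "tau": joint torques, N m; "position": TCP position; "tcp_rot": TCP orientation; "force": force on the tool from outside, world axes, zero at the start; "moment": the same for the moment, N m; "opening": opening from 0.0 (shut) to 1.0 (fully open).
Only numpy, scipy, OpenCV 4.12 (cv2) and the standard library are available. Lean on these libraries where they do the work, as an engineer would, in place of code of your own. Each camera call takes 0.05 s, during which the arm holds its last target. There are 200 camera calls.

## Working session

There is one attempt and no reset: what is moved stays moved. The work goes in short steps, Python scripts to look and compute and a tool call to move; the robot and the scene stay as the last step left them, time stands still between calls to the robot, and variables do not carry over. Pictures are saved under pics/ and viewed, about 8 in all and at most 12, crops included, and the job is handed in when it is done.

Besides the shell and the picture viewer there is one more tool, called as name(argument=value, ...) on one line, values as JSON. play_rows: Moves the arm, as the interface text tells. Its arguments: {"type":"object","properties":{"commands":{"type":"array"},"gripper":{"type":"number"}},"required":["commands"]}

```bash
mkdir -p pics; cat > h.py <<'E'
from rig import *
import numpy as np, cv2
def cloud(c):
    d=c["depth"];K=c["mtx"];v,u=np.indices(d.shape)
    P=np.stack([(u-K[0,2])/K[0,0]*d,(v-K[1,2])/K[1,1]*d,d],-1)
    T=c["cam_to_world"];return P@T[:3,:3].T+T[:3,3]
def save(c,n): cv2.imwrite("pics/"+n+".png",c["frame"][:,:,::-1])
E
python3 - <<'E'
from h import *
for n in("top","side"):
    c=capture(n);save(c,n+"0");np.savez(n+"0.npz",**c)
    print(n,c["mtx"].round(1).tolist(),c["cam_to_world"].round(3).tolist())
print(read_state())
E
```

```text
top [[419.4, 0.0, 273.6], [0.0, 419.4, 208.3], [0.0, 0.0, 1.0]] [[-0.025, -0.98, 0.196, 0.413], [-1.0, 0.028, 0.013, -0.08], [-0.019, -0.196, -0.981, 0.932], [0.0, 0.0, 0.0, 1.0]]
side [[416.7, 0.0, 282.1], [0.0, 416.7, 210.1], [0.0, 0.0, 1.0]] [[-0.837, -0.397, 0.378, 0.249], [-0.548, 0.611, -0.571, 0.457], [-0.005, -0.685, -0.729, 0.781], [0.0, 0.0, 0.0, 1.0]]
{'time_s': 0.1, 'joint_positions': array([-8.60307993e+01,  3.02732424e+01,  8.21506062e+01,  1.78882090e-04,
        6.76896156e+01, -1.02264841e+01]), 'qvel': array([ 0.03873304, -0.1325487 , -0.14176026, -0.02389524, -0.02164305,
        0.072405  ]), 'tau': array([-3.55431657e-04, -4.40986562e+01, -1.77150124e+01,  6.35505212e-02,
        5.34171949e-02, -3.53212636e-05]), 'position': array([ 0.15326542, -0.60527094,  0.24666504]), 'tcp_rot': array([[ 2.45233089e-01, -1.34196963e-04,  9.69464137e-01],
       [-9.69462189e-01,  1.97577294e-03,  2.45232870e-01],
       [-1.94835051e-03, -9.99998039e-01,  3.54426020e-04]]), 'force': array([0.03952324, 0.14530803, 0.1269977 ]), 'moment': array([ 0.01951222,  0.0226022 , -0.01000486]), 'opening': 0.995427586408914}
```

View pics/top0.png

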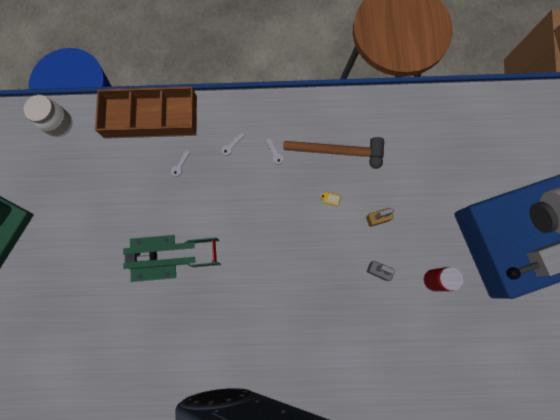

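View pics/side0.png

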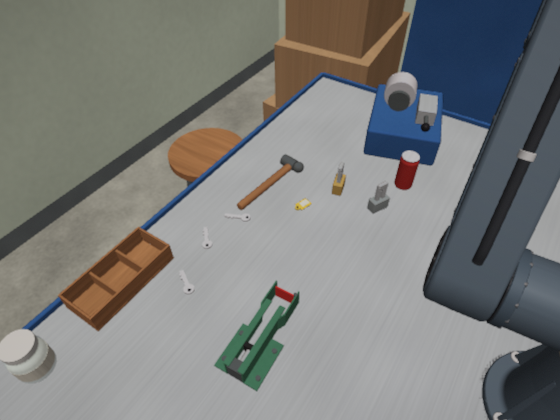

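Top view: brass lock at (380,216), grey lock at (381,270), bay mouth with the red flap at (215,252), its inner end at (130,258), so its way in is about world +y. The side view agrees: lock at (340,182), flap at (285,294).

```bash
cat > m.py <<'E'
from h import *
def hsv(c): return cv2.cvtColor(c["frame"],cv2.COLOR_RGB2HSV)
def pts(c,m): 
    P=cloud(c)[m]; return P[np.isfinite(P).all(1)]
def rect(P):
    (cx,cy),(w,h),a=cv2.minAreaRect((P[:,:2]*1000).astype(np.float32)); return np.round([cx,cy,w,h,a],1)
E
python3 - <<'E'
from m import *
for n in("top","side"):
    c=dict(np.load(n+"0.npz"));H=hsv(c);P=cloud(c);Z=P[...,2]
    tab=(H[...,1]<40)&(abs(Z)<.02)&(P[...,0]>.3)&(P[...,0]<.7);print(n,"table z",np.median(Z[tab]))
    inb=(P[...,0]>.25)&(P[...,0]<.6)&(P[...,1]>-.05)&(P[...,1]<.35)
    g=(H[...,0]>60)&(H[...,0]<95)&(H[...,1]>80)&inb
    print("green z hist",np.histogram(Z[g],bins=np.arange(-.01,.06,.005)))
    r=g&(Z>.039)&(Z<.052);print("upper green",r.sum(),rect(P[r]))
    lp=P[r];  # principal axis
    q=lp[:,:2]-lp[:,:2].mean(0);print("axis",np.linalg.svd(q,full_matrices=False)[2][0],lp[:,:2].mean(0))
    b=g&(abs(Z)<.012);print("base",b.sum(),rect(P[b]))
    f=((H[...,0]<8)|(H[...,0]>172))&(H[...,1]>150)&inb&(Z>.004);fp=P[f];print("flap",f.sum(),fp.mean(0),rect(fp),fp.min(0),fp.max(0))
    L=(P[...,1]>-.42)&(P[...,1]<-.25)&(P[...,0]>.4)&(P[...,0]<.58)&(Z>.012)
    k,lab=cv2.connectedComponents(L.astype(np.uint8))
    for i in range(1,k):
        m=lab==i
        if m.sum()<30: continue
        Q=P[m];cr=Q[Q[:,2]>.055];bt=Q[(Q[:,2]<.042)&(Q[:,2]>.03)]
        print("obj",m.sum(),H[m].mean(0).round(),"zmax",Q[:,2].max(),"crown",len(cr),cr.mean(0) if len(cr) else '',rect(cr) if len(cr)>3 else '', "bodytop",rect(bt) if len(bt)>3 else '')
E
```

```text
top table z 0.00039256420929861813
green z hist (array([  0,   2, 540, 307,   9,   9,   4,   9,  12,  14, 193, 652,  10]), array([-0.01 , -0.005,  0.   ,  0.005,  0.01 ,  0.015,  0.02 ,  0.025,
        0.03 ,  0.035,  0.04 ,  0.045,  0.05 ,  0.055]))
upper green 856 [496.2 154.6  54.9 196.6   3.7]
axis [-0.06826913  0.99766694] [0.49557995 0.17274947]
base 850 [494.5 204.3  93.2  99.7   3.8]
flap 45 [0.50489061 0.06420249 0.02931399] [506.7  64.7  42.7   3.1   5.4] [0.48527731 0.06235694 0.00741807] [0.52794219 0.06824266 0.03906434]
obj 312 [ 45.  98. 105.] zmax 0.0889873028047442 crown 94 [ 0.56708174 -0.29650101  0.08070564] [ 568.4 -298.5    9.9   27.7   16.1] bodytop [ 568.6 -298.5   26.3   49.8   13.9]
obj 342 [119.  13.  89.] zmax 0.08923530847030603 crown 105 [ 0.45178931 -0.29035843  0.08020897] [ 451.7 -292.6   28.9   10.4   66.1] bodytop [ 452.2 -292.2   49.8   26.5   64.3]
obj 681 [ 81. 109. 105.] zmax 0.1058606285153254 crown 531 [ 0.42987631 -0.4007135   0.09199279] [ 430.9 -402.9   34.2   45.8   90. ] bodytop [ 430.2 -393.8   43.3   14.9    0.7]
side table z 0.00118683
[... 357 characters left out ...]
.3 178.3   3.3]
flap 149 [0.5062931  0.06514992 0.02589653] [505.4  64.6  45.2   4.1   2.6] [0.48274057 0.06201916 0.00837547] [0.52807619 0.06739345 0.04040455]
obj 618 [ 30. 150. 118.] zmax 0.10540025123811159 crown 389 [ 0.42698801 -0.39804587  0.08498723] [ 429.1 -402.4   46.9   34.1    1.4] bodytop [ 426.  -398.1   47.5   22.6   15.4]
obj 252 [ 19.  86. 135.] zmax 0.08924264508665036 crown 72 [ 0.56577958 -0.29400703  0.07644885] [ 567.4 -299.5    9.6   31.6   11.6] bodytop [ 567.3 -297.5   25.9   47.1   15.5]
obj 390 [ 48.   5. 109.] zmax 0.08834230390237807 crown 119 [ 0.4506141  -0.28977136  0.07444154] [ 450.9 -292.5   30.    10.9   65.7] bodytop [ 450.6 -293.    51.9   26.9   63.7]
```

play_rows(commands=[[[0.0415,0.0308,-0.002],[0,0,0.158]],[[0.083,0.0616,-0.004],[0,0,0.316]],[[0.1245,0.0924,-0.006],[0,0,0.473]],[[0.166,0.1232,-0.008],[0,0,0.63]],[[0.2075,0.154,-0.01],[0,0,0.788]],[[0.249,0.1848,-0.012],[0,0,0.946]],[[0.2905,0.2156,-0.02],[0,0,1.103]],[[0.332,0.2464,-0.03],[0,0,1.261]],[[0.3735,0.2772,-0.04],[0,0,1.418]],[[0.415,0.308,-0.048],[0,0,1.576]]], gripper=0.05)

```text
time_s: 1.35
position: [0.5692, -0.2965, 0.1986]
tcp_rot: [[0.967, -0.001, -0.255], [0.255, 0.001, 0.967], [-0.001, -1.0, 0.001]]
force: [0.7, -0.6, 0.9]
opening: 0.571
```

play_rows(commands=[[[0,0,0],[0,0,0]],[[0,0,0],[0,0,0]],[[0,0,0],[0,0,0]]])

```text
time_s: 1.72
position: [0.5674, -0.2988, 0.1996]
tcp_rot: [[0.969, -0.0, -0.248], [0.248, -0.0, 0.969], [-0.0, -1.0, 0.0]]
force: [0.7, 0.1, -0.2]
opening: 0.572
```

```bash
python3 - <<'E'
from h import *
s=read_state();print(s["time_s"],s["position"],s["tcp_rot"].round(4).tolist(),s["force"],s["opening"]*87,s["joint_positions"])
E
```

```text
1.725 [ 0.56738341 -0.29883385  0.19962842] [[0.9687, -0.0004, -0.2484], [0.2484, -0.0001, 0.9687], [-0.0004, -1.0, 0.0]] [ 0.69551607  0.05676104 -0.24914546] 49.7998373097088 [-3.77347200e+01  3.45488848e+01  8.22431792e+01 -2.08966083e-02
  6.32231590e+01 -5.21061459e+01]
```

play_rows(commands=[[[0.0005,0.0005,-0.03],[0,0,0]],[[0.0005,0.0005,-0.06],[0,0,0]],[[0.0005,0.0005,-0.085],[0,0,0]],[[0.0005,0.0005,-0.102],[0,0,0]],[[0.0005,0.0005,-0.112],[0,0,0]],[[0.0005,0.0005,-0.117],[0,0,0]],[[0.0005,0.0005,-0.117],[0,0,0]],[[0.0005,0.0005,-0.117],[0,0,0]]])

```text
time_s: 2.72
position: [0.5693, -0.2977, 0.0834]
tcp_rot: [[0.968, 0.001, -0.25], [0.25, -0.001, 0.968], [0.001, -1.0, -0.001]]
force: [0.5, -0.1, -0.1]
opening: 0.572
```

play_rows(commands=[[[0,0,0],[0,0,0]],[[0,0,0],[0,0,0]],[[0,0,0],[0,0,0]],[[0,0,0],[0,0,0]],[[0,0,0],[0,0,0]],[[0,0,0],[0,0,0]],[[0,0,0],[0,0,0]]], gripper=0.0)

```text
time_s: 3.6
position: [0.5688, -0.2973, 0.0825]
tcp_rot: [[0.968, -0.0, -0.25], [0.25, 0.0, 0.968], [-0.0, -1.0, 0.0]]
force: [-0.5, -0.4, 0.5]
opening: 0.115
```

play_rows(commands=[[[0,0,0.002],[0,0,0]],[[0,0,0.004],[0,0,0]],[[0,0,0.004],[0,0,0]],[[0,0,0.004],[0,0,0]]])

```text
time_s: 4.1
position: [0.5687, -0.2973, 0.0864]
tcp_rot: [[0.968, -0.0, -0.25], [0.25, 0.0, 0.968], [-0.0, -1.0, 0.0]]
force: [0.8, 0.5, -4.4]
opening: 0.113
```

```bash
python3 - <<'E'
from m import *
s=read_state();print(s["time_s"],s["position"],s["tcp_rot"].round(4).tolist(),s["force"],s["opening"]*87)
c=dict(np.load("top0.npz"));H=hsv(c);P=cloud(c)
t=(H[...,0]>20)&(H[...,0]<35)&(H[...,1]>120)&(P[...,1]<-.1)&(P[...,1]>-.24)&(P[...,0]>.5)
print("tag",rect(P[t]),P[t].min(0),P[t].max(0))
c=capture("side");save(c,"s1");f=c["frame"][120:260,280:440,::-1];cv2.imwrite("pics/s1c.png",cv2.resize(f,None,fx=4,fy=4,interpolation=2))
E
```

```text
4.1 [ 0.56871085 -0.29728615  0.08637181] [[0.9682, -0.0003, -0.2503], [0.2503, 0.0002, 0.9682], [-0.0002, -1.0, 0.0003]] [ 0.84131265  0.47917281 -4.38480528] 9.80581555057121
tag [ 619.  -194.4   43.2   24.9   70.9] [ 0.60120539 -0.21609854  0.00162983] [ 0.63300519 -0.173136    0.00839699]
```

View pics/s1c.png

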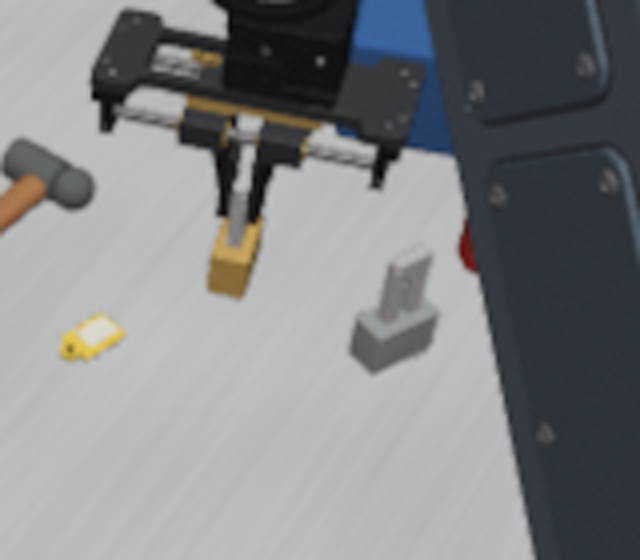

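Lock is held upright (centre of the crop) and clear; bystanders undisturbed. Carry it to before the mouth.

play_rows(commands=[[[-0.006,0.015,0],[0,0,-0.019]],[[-0.015,0.045,0],[0,0,-0.038]],[[-0.024,0.08,0],[0,0,-0.057]],[[-0.033,0.115,0],[0,0,-0.075]],[[-0.04,0.15,0],[0,0,-0.094]],[[-0.047,0.185,0],[0,0,-0.113]],[[-0.052,0.22,0],[0,0,-0.132]],[[-0.056,0.252,0],[0,0,-0.15]],[[-0.059,0.275,0],[0,0,-0.17]],[[-0.0615,0.288,0],[0,0,-0.188]]])

```text
time_s: 5.4
position: [0.5059, -0.0072, 0.0869]
tcp_rot: [[0.998, -0.001, -0.065], [0.065, 0.001, 0.998], [-0.001, -1.0, 0.001]]
force: [0.7, -0.1, -4.6]
opening: 0.109
```

play_rows(commands=[[[0,0.004,0],[0,0,0]],[[0,0.004,0],[0,0,0]],[[0,0.004,0],[0,0,0]]])

```text
time_s: 5.78
position: [0.5076, -0.0059, 0.0866]
tcp_rot: [[0.998, 0.001, -0.064], [0.064, -0.0, 0.998], [0.001, -1.0, -0.0]]
force: [0.4, -0.5, -4.0]
opening: 0.115
```

```bash
cat > bay.py <<'E'
from m import *
a=np.radians(3.75);ax=np.array([-np.sin(a),np.cos(a)]);ay=np.array([-np.cos(a),-np.sin(a)]);O=np.array([.4963,.1544])-.09*ax
def tobay(p): d=np.asarray(p)[...,:2]-O; return np.stack([d@ax,d@ay],-1)*1000
E
python3 - <<'E'
from bay import *
s=read_state();print(s["time_s"],s["position"],tobay(s["position"]),np.degrees(np.arctan2(*s["tcp_rot"][1::-1,0])),s["force"],s["opening"]*87)
for n in("top","side"):
    c=capture(n);save(c,n+"2");H=hsv(c);P=cloud(c);B=tobay(P);Z=P[...,2]
    g=(H[...,0]>60)&(H[...,0]<95)&(H[...,1]>80)&(abs(B[...,1])<45)&(B[...,0]>-20)&(B[...,0]<200)
    for lo,hi in((-8,30),(70,140)):
        w=g&(Z>.041)&(B[...,0]>lo)&(B[...,0]<hi);y=B[w][:,1];y0=0
        p,q=y[y>0],y[y<0];print(n,lo,"+y",np.percentile(p,[3,50,97]).round(1),"-y",np.percentile(q,[3,50,97]).round(1))
    b=(H[...,0]>10)&(H[...,0]<28)&(H[...,1]>100)&(Z>.006)&(Z<.045)&(abs(B[...,1])<40)&(B[...,0]>-120)&(B[...,0]<0)
    print(n,"brass",b.sum(),B[b].mean(0),B[b].min(0),B[b].max(0),Z[b].min(),Z[b].max(), rect(P[b]))
E
```

```text
5.775 [ 0.50758648 -0.00588163  0.08664931] [-70.67662559  -0.77939802] 3.6916739265033733 [ 0.37533525 -0.51056502 -4.00487219] 9.969915539504917Traceback (most recent call last):
  File "<stdin>", line 8, in <module>
    return _quantile_unchecked(
        a, q, axis, out, overwrite_input, method, keepdims, weights)
    return _ureduce(a,
                    func=_quantile_ureduce_func,
    ...<5 lines>...
                    overwrite_input=overwrite_input,
                    method=method)
    r = func(a, **kwargs)
    result = _quantile(arr,
                       quantiles=q,
    ...<2 lines>...
                       out=out,
                       weights=wgt)
    slices_having_nans = np.isnan(arr[-1, ...])
                                  ~~~^^^^^^^^^
IndexError: index -1 is out of bounds for axis 0 with size 0
```

```bash
python3 - <<'E'
from bay import *
now=capture("side");save(now,"side2")
for n,c in(("top",dict(np.load("top0.npz"))),("side",dict(np.load("side0.npz"))),("now",now)):
    H=hsv(c);P=cloud(c);B=tobay(P);Z=P[...,2]
    g=(H[...,0]>60)&(H[...,0]<95)&(H[...,1]>80)&(abs(B[...,1])<45)&(B[...,0]>-20)&(B[...,0]<200)
    for lo,hi in((-8,30),(70,140)):
        w=g&(Z>.041)&(B[...,0]>lo)&(B[...,0]<hi);y=B[w][:,1]
        for k in(y[y>0],y[y<0]):
            if len(k)>5: print(n,lo,np.percentile(k,[3,50,97]).round(1))
    b=(H[...,0]>10)&(H[...,0]<28)&(H[...,1]>100)&(Z>-.006)&(Z<.045)&(abs(B[...,1])<40)&(B[...,0]>-120)&(B[...,0]<0)
    if b.sum()>5: print(n,"brass",b.sum(),B[b].min(0),B[b].max(0),Z[b].min(),Z[b].max(), rect(P[b]))
E
```

```text
top -8 [25.4 26.4 27.5]
top -8 [-27.4 -26.5 -25.5]
top 70 [ 9.2 15.  20.8]
top 70 [-22.5 -16.8 -11.2]
side -8 [25.2 27.  28. ]
side -8 [-28.2 -26.3 -24.9]
side 70 [ 9.2 15.4 21.4]
side 70 [-22.3 -15.5  -9.5]
now -8 [25.3 26.5 28.1]
now -8 [-28.  -26.3 -24.6]
now 70 [ 9.1 15.6 21.3]
now 70 [-21.9 -15.7  -9.8]
now brass 225 [-94.18283821 -13.0542469 ] [-46.29472699  13.55294819] 0.010446589724876776 0.0441870804570651 [506.5  -5.5  26.6  47.9   3.8]
```

View pics/side2.png

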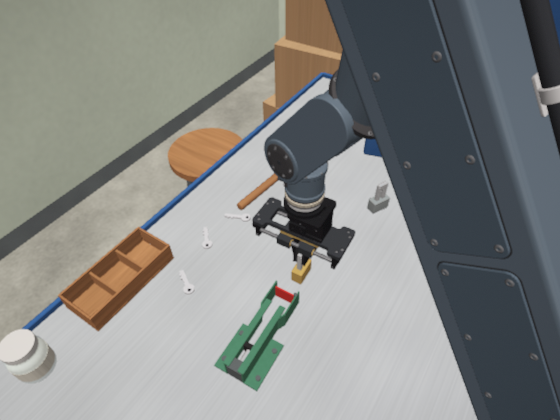

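Lock in front of the flap at (300,268), in line with the slot; measured bay offset y ≈ 0, x ≈ -70 mm. Going in.

play_rows(commands=[[[-0.0005,0.008,0],[0,0,0]],[[-0.001,0.016,0],[0,0,0]],[[-0.0016,0.024,0],[0,0,0]],[[-0.0021,0.032,0],[0,0,0]],[[-0.0026,0.04,0],[0,0,0]],[[-0.003,0.046,0],[0,0,0]],[[-0.0034,0.052,0],[0,0,0]],[[-0.0038,0.058,0],[0,0,0]],[[-0.0042,0.064,0],[0,0,0]],[[-0.0046,0.07,0],[0,0,0]]])

```text
time_s: 7.12
position: [0.5033, 0.065, 0.0867]
tcp_rot: [[0.998, 0.001, -0.064], [0.064, 0.0, 0.998], [0.001, -1.0, 0.0]]
force: [1.3, -1.0, -4.0]
opening: 0.108
```

play_rows(commands=[[[-0.0004,0.006,0],[0,0,0]],[[-0.0008,0.012,0],[0,0,0]],[[-0.0012,0.018,0],[0,0,0]],[[-0.0016,0.024,0],[0,0,0]],[[-0.002,0.03,0],[0,0,0]],[[-0.0024,0.036,0],[0,0,0]],[[-0.0028,0.042,0],[0,0,0]],[[-0.0032,0.048,0],[0,0,0]],[[-0.0036,0.054,0],[0,0,0]],[[-0.0039,0.06,0],[0,0,0]]])

```text
time_s: 8.38
position: [0.4988, 0.125, 0.0866]
tcp_rot: [[0.998, -0.0, -0.065], [0.065, -0.0, 0.998], [-0.0, -1.0, -0.0]]
force: [1.6, -0.0, -4.1]
opening: 0.113
```

```bash
python3 - <<'E'
from bay import *
s=read_state();print(s["time_s"],s["position"],tobay(s["position"]),np.degrees(np.arctan2(*s["tcp_rot"][1::-1,0])),s["force"],s["force"][:2]@ax,s["opening"]*87)
c=capture("side");save(c,"side3");f=c["frame"][190:390,190:350,::-1];cv2.imwrite("pics/s3c.png",cv2.resize(f,None,fx=3,fy=3,interpolation=2))
E
```

```text
8.375 [0.49876803 0.12503552 0.08655747] [60.53697024 -0.54221848] 3.730843528544955 [ 1.64240083 -0.02795973 -4.07016786] -0.13531801719165912 9.869173893513901
```

View pics/s3c.png

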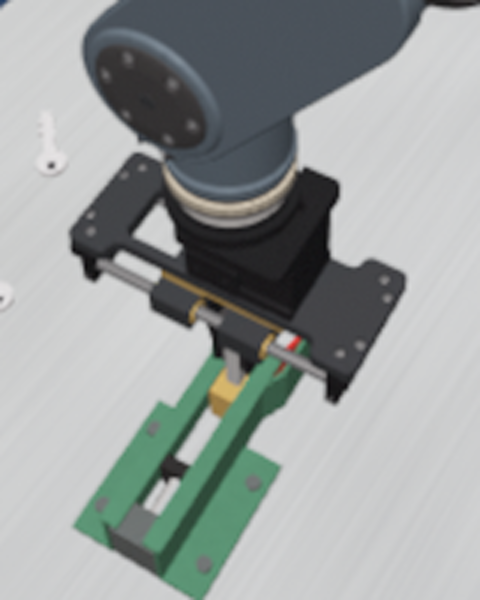

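The lock is in the bay between the lips, flap folded open to the side (red at 290,345), pad ahead at (178,467). Now feeling for the pad.

play_rows(commands=[[[-0.0002,0.003,0],[0,0,0]],[[-0.0004,0.006,0],[0,0,0]],[[-0.0006,0.009,0],[0,0,0]],[[-0.0008,0.012,0],[0,0,0]],[[-0.001,0.015,0],[0,0,0]],[[-0.0012,0.018,0],[0,0,0]],[[-0.0013,0.02,0],[0,0,0]],[[-0.0013,0.02,0],[0,0,0]]])

```text
time_s: 9.43
position: [0.4973, 0.1448, 0.0865]
tcp_rot: [[0.998, -0.0, -0.065], [0.065, 0.0, 0.998], [-0.0, -1.0, 0.0]]
force: [-0.4, -0.3, -4.5]
opening: 0.111
```

play_rows(commands=[[[-0.0001,0.001,0],[0,0,0]],[[-0.0001,0.002,0],[0,0,0]],[[-0.0002,0.003,0],[0,0,0]],[[-0.0002,0.003,0],[0,0,0]]])

```text
time_s: 9.93
position: [0.4973, 0.1477, 0.0865]
tcp_rot: [[0.998, -0.0, -0.065], [0.065, -0.0, 0.998], [-0.0, -1.0, -0.0]]
force: [-0.1, 0.4, -4.9]
opening: 0.113
```

play_rows(commands=[[[-0.0001,0.001,0],[0,0,0]],[[-0.0001,0.002,0],[0,0,0]],[[-0.0002,0.003,0],[0,0,0]],[[-0.0002,0.003,0],[0,0,0]]])

```text
time_s: 10.42
position: [0.4971, 0.1507, 0.0866]
tcp_rot: [[0.998, 0.0, -0.065], [0.065, 0.0, 0.998], [0.0, -1.0, 0.0]]
force: [-0.5, 0.0, -3.6]
opening: 0.11
```

play_rows(commands=[[[-0.0001,0.001,0],[0,0,0]],[[-0.0001,0.002,0],[0,0,0]],[[-0.0002,0.003,0],[0,0,0]],[[-0.0002,0.003,0],[0,0,0]]])

```text
time_s: 10.92
position: [0.4969, 0.1537, 0.0866]
tcp_rot: [[0.998, 0.0, -0.065], [0.065, 0.0, 0.998], [0.0, -1.0, 0.0]]
force: [0.6, -1.2, -3.8]
opening: 0.112
```

play_rows(commands=[[[0,0.001,0],[0,0,0]],[[-0.0001,0.002,0],[0,0,0]],[[-0.0001,0.002,0],[0,0,0]],[[-0.0001,0.002,0],[0,0,0]]])

```text
time_s: 11.42
position: [0.4968, 0.1556, 0.0865]
tcp_rot: [[0.998, -0.0, -0.065], [0.065, -0.0, 0.998], [-0.0, -1.0, -0.0]]
force: [0.5, 0.0, -4.1]
opening: 0.111
```

```bash
python3 - <<'E'
from bay import *
s=read_state();print(s["time_s"],tobay(s["position"]),s["force"]);
c=capture("side");s=read_state();print(s["force"])
E
```

```text
11.425 [91.1877448  -0.59582783] [ 0.48186703  0.01339595 -4.07889421]
[-0.56462736  0.18655601 -4.55314363]
```

Not yet in contact; on in 3 mm steps.

play_rows(commands=[[[-0.0001,0.001,0],[0,0,0]],[[-0.0001,0.002,0],[0,0,0]],[[-0.0002,0.003,0],[0,0,0]],[[-0.0002,0.003,0],[0,0,0]]])

```text
time_s: 11.98
position: [0.4966, 0.1587, 0.0865]
tcp_rot: [[0.998, -0.0, -0.065], [0.065, 0.0, 0.998], [-0.0, -1.0, 0.0]]
force: [-0.2, -0.4, -4.4]
opening: 0.11
```

play_rows(commands=[[[0,0.001,0],[0,0,0]],[[-0.0001,0.002,0],[0,0,0]],[[-0.0001,0.002,0],[0,0,0]],[[-0.0001,0.002,0],[0,0,0]]])

```text
time_s: 12.48
position: [0.4965, 0.1606, 0.0866]
tcp_rot: [[0.998, -0.0, -0.065], [0.065, -0.0, 0.998], [-0.0, -1.0, -0.0]]
force: [0.3, 0.6, -3.2]
opening: 0.116
```

play_rows(commands=[[[-0.0001,0.001,0],[0,0,0]],[[-0.0001,0.002,0],[0,0,0]],[[-0.0002,0.003,0],[0,0,0]],[[-0.0002,0.003,0],[0,0,0]]])

```text
time_s: 12.98
position: [0.4963, 0.1637, 0.0866]
tcp_rot: [[0.998, -0.0, -0.065], [0.065, -0.0, 0.998], [-0.0, -1.0, -0.0]]
force: [0.1, -0.3, -4.9]
opening: 0.106
```

play_rows(commands=[[[0,0.001,0],[0,0,0]],[[-0.0001,0.002,0],[0,0,0]],[[-0.0001,0.002,0],[0,0,0]],[[-0.0001,0.002,0],[0,0,0]]])

```text
time_s: 13.48
position: [0.4962, 0.1656, 0.0866]
tcp_rot: [[0.998, -0.0, -0.065], [0.065, -0.0, 0.998], [-0.0, -1.0, -0.0]]
force: [0.3, -0.2, -3.8]
opening: 0.118
```

play_rows(commands=[[[0,0.001,0],[0,0,0]],[[-0.0001,0.002,0],[0,0,0]],[[-0.0001,0.002,0],[0,0,0]],[[-0.0001,0.002,0],[0,0,0]]])

```text
time_s: 13.98
position: [0.4961, 0.1676, 0.0865]
tcp_rot: [[0.998, -0.0, -0.065], [0.065, -0.0, 0.998], [-0.0, -1.0, 0.0]]
force: [-0.4, -0.1, -3.8]
opening: 0.116
```

play_rows(commands=[[[0,0.001,0],[0,0,0]],[[-0.0001,0.002,0],[0,0,0]],[[-0.0001,0.002,0],[0,0,0]],[[-0.0001,0.002,0],[0,0,0]]])

```text
time_s: 14.48
position: [0.496, 0.1696, 0.0865]
tcp_rot: [[0.998, -0.0, -0.065], [0.065, -0.0, 0.998], [-0.0, -1.0, -0.0]]
force: [0.2, -1.3, -4.3]
opening: 0.113
```

play_rows(commands=[[[0,0.001,0],[0,0,0]],[[-0.0001,0.002,0],[0,0,0]],[[-0.0001,0.002,0],[0,0,0]],[[-0.0001,0.002,0],[0,0,0]]])

```text
time_s: 14.98
position: [0.496, 0.1715, 0.0866]
tcp_rot: [[0.998, 0.0, -0.065], [0.065, -0.0, 0.998], [0.0, -1.0, -0.0]]
force: [0.4, -2.1, -3.7]
opening: 0.113
```

play_rows(commands=[[[0,0,0],[0,0,0]],[[0,0,0],[0,0,0]]])

```text
time_s: 15.22
position: [0.496, 0.1716, 0.0866]
tcp_rot: [[0.998, 0.0, -0.065], [0.065, -0.0, 0.998], [0.0, -1.0, -0.0]]
force: [0.0, -1.9, -3.7]
opening: 0.112
```

play_rows(commands=[[[-0.0001,0.001,0],[0,0,0]],[[-0.0001,0.002,0],[0,0,0]],[[-0.0002,0.0025,0],[0,0,0]],[[-0.0002,0.0025,0],[0,0,0]],[[-0.0002,0.0025,0],[0,0,0]],[[-0.0002,0.0025,0],[0,0,0]],[[-0.0002,0.0025,0],[0,0,0]]])

```text
time_s: 16.1
position: [0.4958, 0.174, 0.0866]
tcp_rot: [[0.998, 0.0, -0.065], [0.065, -0.0, 0.998], [0.0, -1.0, -0.0]]
force: [-0.3, -4.9, -1.3]
opening: 0.11
```

play_rows(commands=[[[0,0,0],[0,0,0]],[[0,0,0],[0,0,0]]])

```text
time_s: 16.35
position: [0.4958, 0.1741, 0.0866]
tcp_rot: [[0.998, 0.0, -0.065], [0.065, -0.0, 0.998], [0.0, -1.0, -0.0]]
force: [0.9, -4.7, -1.6]
opening: 0.113
```

```bash
python3 - <<'E'
from bay import *
c=capture("side");save(c,"side4");s=read_state();print(s["time_s"],tobay(s["position"]),s["force"])
f=c["frame"][190:390,190:350,::-1];cv2.imwrite("pics/s4c.png",cv2.resize(f,None,fx=3,fy=3,interpolation=2))
E
```

```text
16.4 [109.71041019  -0.78371166] [-0.19622346 -4.16420441 -0.81883384]
```

View pics/s4c.png

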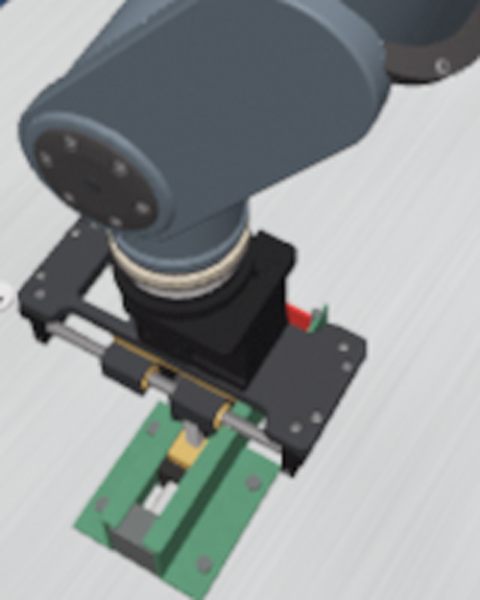

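The lock has reached the pad (dark pad at 172,470 touching brass at 188,445) and the flap is shut again (red at 298,315). The drop in the vertical force suggests that the lock has swivelled in the grip or leans on the pad; I'll back off, set it flat, and press again low.

play_rows(commands=[[[0.0001,-0.0015,0],[0,0,0]],[[0.0002,-0.003,0],[0,0,0]],[[0.0003,-0.005,0],[0,0,0]],[[0.0003,-0.005,0],[0,0,0]],[[0.0003,-0.005,0],[0,0,0]]])

```text
time_s: 17.02
position: [0.4958, 0.1694, 0.0864]
tcp_rot: [[0.998, -0.0, -0.065], [0.065, 0.0, 0.998], [-0.0, -1.0, 0.0]]
force: [0.4, -0.1, -4.7]
opening: 0.112
```

play_rows(commands=[[[0,0,-0.001],[0,0,0]],[[0,0,-0.002],[0,0,0]],[[0,0,-0.002],[0,0,0]],[[0,0,-0.002],[0,0,0]]])

```text
time_s: 17.52
position: [0.496, 0.1691, 0.0845]
tcp_rot: [[0.998, -0.0, -0.065], [0.065, 0.0, 0.998], [-0.0, -1.0, 0.0]]
force: [-0.3, 0.2, -4.3]
opening: 0.114
```

play_rows(commands=[[[0,0,-0.001],[0,0,0]],[[0,0,-0.0015],[0,0,0]],[[0,0,-0.0015],[0,0,0]],[[0,0,-0.0015],[0,0,0]]])

```text
time_s: 18.02
position: [0.496, 0.1691, 0.0831]
tcp_rot: [[0.998, 0.0, -0.065], [0.065, 0.0, 0.998], [0.0, -1.0, 0.0]]
force: [1.5, 0.8, -4.0]
opening: 0.113
```

Free weight is back and no early floor contact, so it did not swivel; the pad's friction just carried weight. Press again nearly on the floor.

play_rows(commands=[[[-0.0001,0.001,0],[0,0,0]],[[-0.0001,0.002,0],[0,0,0]],[[-0.0002,0.003,0],[0,0,0]],[[-0.0003,0.004,0],[0,0,0]],[[-0.0003,0.005,0],[0,0,0]],[[-0.0003,0.005,0],[0,0,0]],[[-0.0003,0.005,0],[0,0,0]],[[-0.0003,0.005,0],[0,0,0]]])

```text
time_s: 19.02
position: [0.4958, 0.1739, 0.0831]
tcp_rot: [[0.998, 0.0, -0.065], [0.065, -0.0, 0.998], [0.0, -1.0, -0.0]]
force: [-0.3, -4.9, -2.1]
opening: 0.118
```

play_rows(commands=[[[0,0.0002,-0.0003],[0,0,0]],[[0,0.0003,-0.0006],[0,0,0]],[[0,0.0003,-0.0006],[0,0,0]],[[0,0.0003,-0.0006],[0,0,0]],[[0,0.0003,-0.0006],[0,0,0]]])

```text
time_s: 19.65
position: [0.4958, 0.1743, 0.0825]
tcp_rot: [[0.998, 0.0, -0.065], [0.065, -0.0, 0.998], [0.0, -1.0, -0.0]]
force: [0.4, -5.2, -1.5]
opening: 0.116
```

play_rows(commands=[[[0,0,-0.0003],[0,0,0]],[[0,0,-0.0006],[0,0,0]],[[0,0,-0.0006],[0,0,0]],[[0,0,-0.0006],[0,0,0]]])

```text
time_s: 20.15
position: [0.4958, 0.1742, 0.0825]
tcp_rot: [[0.998, 0.0, -0.065], [0.065, -0.0, 0.998], [0.0, -1.0, -0.0]]
force: [-1.6, -5.1, 3.6]
opening: 0.114
```

play_rows(commands=[[[0,-0.0005,0],[0,0,0]],[[0,-0.001,0],[0,0,0]],[[0,-0.001,0],[0,0,0]],[[0,-0.001,0],[0,0,0]]])

```text
time_s: 20.65
position: [0.4958, 0.174, 0.0824]
tcp_rot: [[0.998, 0.001, -0.065], [0.065, 0.001, 0.998], [0.001, -1.0, 0.001]]
force: [-1.2, -1.8, 5.5]
opening: 0.11
```

Standing on the cart top, pressed. Release and rise.

play_rows(commands=[[[0,0,0],[0,0,0]],[[0,0,0],[0,0,0]],[[0,0,0],[0,0,0]],[[0,0,0],[0,0,0]],[[0,0,0],[0,0,0]],[[0,0,0],[0,0,0]]], gripper=0.04)

```text
time_s: 21.4
position: [0.4957, 0.1734, 0.0818]
tcp_rot: [[0.998, -0.0, -0.065], [0.065, 0.0, 0.998], [-0.0, -1.0, 0.0]]
force: [0.4, 1.2, 0.6]
opening: 0.458
```

play_rows(commands=[[[0,0,0.005],[0,0,0]],[[0,0,0.015],[0,0,0]],[[0,0,0.03],[0,0,0]],[[0,0,0.05],[0,0,0]],[[0,0,0.075],[0,0,0]],[[0,-0.02,0.1],[0,0,0]],[[0,-0.05,0.12],[0,0,0]],[[0,-0.09,0.13],[0,0,0]],[[0,-0.13,0.14],[0,0,0]],[[0,-0.17,0.15],[0,0,0]]])

```text
time_s: 22.65
position: [0.4957, 0.0022, 0.2335]
tcp_rot: [[0.998, 0.002, -0.065], [0.065, -0.0, 0.998], [0.002, -1.0, -0.001]]
force: [0.4, -0.2, 0.4]
opening: 0.462
```

play_rows(commands=[[[0,-0.04,0],[0,0,0]],[[0,-0.08,0],[0,0,0]],[[0,-0.12,0],[0,0,0]],[[0,-0.15,0],[0,0,0]],[[0,-0.15,0],[0,0,0]],[[0,-0.15,0],[0,0,0]]])

```text
time_s: 23.4
position: [0.4953, -0.1459, 0.2324]
tcp_rot: [[0.998, 0.0, -0.065], [0.065, 0.001, 0.998], [0.0, -1.0, 0.001]]
force: [0.2, -0.7, -0.3]
opening: 0.459
```

```bash
python3 - <<'E'
from bay import *
im=[]
for n in("top","side"):
    c=capture(n);save(c,n+"5");H=hsv(c);P=cloud(c);B=tobay(P);Z=P[...,2]
    m=(B[...,0]>50)&(B[...,0]<160)&(abs(B[...,1])<30)&(Z>.06)
    cr=P[m];print(n,"crown",m.sum(),B[m].mean(0) if m.sum() else'',B[m].min(0),B[m].max(0),Z[m].max(),rect(cr))
    b=(H[...,0]>10)&(H[...,0]<28)&(H[...,1]>90)&(B[...,0]>50)&(B[...,0]<160)&(abs(B[...,1])<20)&(Z>.02)&(Z<.045)
    print("body",b.sum(),B[b].min(0),B[b].max(0),np.median(Z[b]),Z[b].max())
    f=((H[...,0]<8)|(H[...,0]>172))&(H[...,1]>150)&(abs(B[...,0])<60)&(abs(B[...,1])<40);print("flap x",B[f].min(0),B[f].max(0))
    r=c["frame"][200:300,100:240] if n=="top" else c["frame"][270:390,200:310]
    im.append(cv2.resize(r[:,:,::-1],(400,400),interpolation=2))
cv2.imwrite("pics/fin.png",np.hstack(im));print(read_state()["time_s"])
E
```

```text
top crown 95 [103.27033294   0.64200917] [91.70310219 -5.25957677] [118.84343289   4.78733886] 0.09032159081769708 [495.5 169.7  10.   27.1   3.6]
body 99 [ 80.78472929 -11.34770572] [132.09683151   6.68357453] 0.035938650702960984 0.04456250739450274
flap x [ -1.81751674 -25.67649645] [ 2.29015723 17.00655471]
side crown 146 [107.83578623   1.98402712] [91.9288941  -5.12862743] [119.6535958    5.76833749] 0.09001424166877092 [495.2 170.1  10.7  27.9   2.2]
body 82 [ 82.91417747 -12.18564638] [131.89765994   5.13327678] 0.03684065554147864 0.044388066017653105
flap x [ -3.1039708  -26.31800128] [ 2.04363532 19.01428701]
23.5
```

View pics/fin.png

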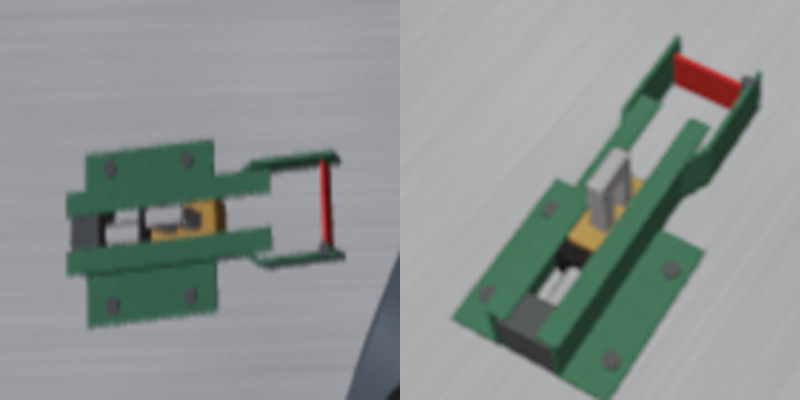

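The lock stands at x ≈ 106 mm, centred, flap shut (red at 325,205 left, 710,80 right). But it slid back about 4 mm on release, so its contact may be marginal. I'll nudge it with closed fingers against the rear leg, just above the roof, and withdraw slowly, so that floor friction keeps it pressed.

play_rows(commands=[[[0,0.03,0],[0,0,0]],[[0.0005,0.075,0],[0,0,0]],[[0.001,0.12,0],[0,0,0]],[[0.001,0.165,0],[0,0,0]],[[0.0015,0.21,-0.01],[0,0,0]],[[0.002,0.25,-0.02],[0,0,0]],[[0.002,0.275,-0.04],[0,0,0]],[[0.002,0.284,-0.06],[0,0,0]],[[0.002,0.284,-0.08],[0,0,0]],[[0.002,0.284,-0.08],[0,0,0]]], gripper=0.0)

```text
time_s: 24.75
position: [0.496, 0.1385, 0.1508]
tcp_rot: [[0.998, -0.004, -0.067], [0.067, -0.0, 0.998], [-0.004, -1.0, 0.0]]
force: [-0.0, -0.2, 0.4]
opening: 0.007
```

play_rows(commands=[[[0,0,-0.02],[0,0,0]],[[0,0,-0.04],[0,0,0]],[[0,0,-0.055],[0,0,0]],[[0,0,-0.067],[0,0,0]],[[0,0,-0.074],[0,0,0]],[[0,0,-0.075],[0,0,0]],[[0,0,-0.075],[0,0,0]],[[0,0,-0.075],[0,0,0]]])

```text
time_s: 25.75
position: [0.498, 0.1374, 0.0773]
tcp_rot: [[0.998, 0.001, -0.065], [0.065, 0.0, 0.998], [0.001, -1.0, 0.0]]
force: [-0.2, -0.0, 0.2]
opening: 0.006
```

```bash
python3 - <<'E'
from bay import *
s=read_state();print(s["time_s"],s["position"],tobay(s["position"]),s["force"],s["opening"])
c=capture("side");f=c["frame"][190:390,190:350,::-1];cv2.imwrite("pics/s6c.png",cv2.resize(f,None,fx=3,fy=3,interpolation=2))
E
```

```text
25.75 [0.49801054 0.13743343 0.07725034] [72.95788316 -0.59721504] [-0.23248787 -0.03940306  0.19728831] 0.005860488252882131
```

View pics/s6c.png

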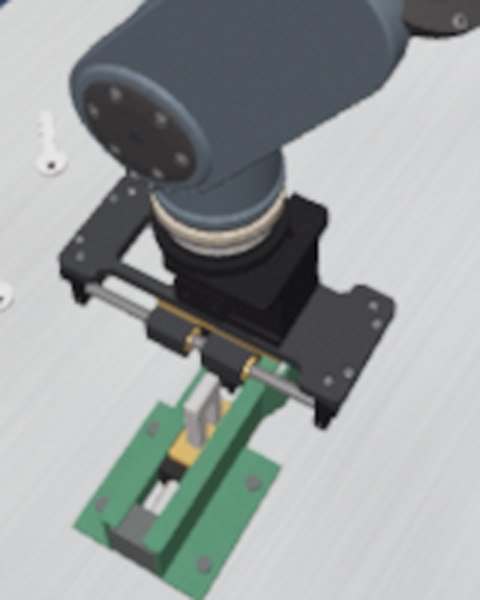

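The closed fingers stand behind the shackle (205,400), pad at (172,470) against the brass. Nudge.

play_rows(commands=[[[-0.0001,0.002,0],[0,0,0]],[[-0.0003,0.004,0],[0,0,0]],[[-0.0004,0.006,0],[0,0,0]],[[-0.0005,0.008,0],[0,0,0]],[[-0.0005,0.008,0],[0,0,0]],[[-0.0005,0.008,0],[0,0,0]]])

```text
time_s: 26.55
position: [0.4974, 0.1455, 0.0769]
tcp_rot: [[0.998, 0.0, -0.065], [0.065, 0.0, 0.998], [0.0, -1.0, 0.0]]
force: [1.8, -0.2, 0.5]
opening: 0.007
```

play_rows(commands=[[[0,0.0005,0],[0,0,0]],[[-0.0001,0.001,0],[0,0,0]],[[-0.0001,0.0015,0],[0,0,0]],[[-0.0001,0.0015,0],[0,0,0]]])

```text
time_s: 27.05
position: [0.4973, 0.1464, 0.077]
tcp_rot: [[0.998, 0.0, -0.065], [0.065, -0.001, 0.998], [0.0, -1.0, -0.001]]
force: [0.8, -5.5, 2.2]
opening: 0.004
```

play_rows(commands=[[[0,0.0005,0],[0,0,0]],[[-0.0001,0.001,0],[0,0,0]],[[-0.0001,0.001,0],[0,0,0]],[[-0.0001,0.001,0],[0,0,0]]])

```text
time_s: 27.55
position: [0.4974, 0.1471, 0.0773]
tcp_rot: [[0.998, 0.001, -0.066], [0.066, -0.001, 0.998], [0.001, -1.0, -0.001]]
force: [0.4, -7.6, 4.9]
opening: 0.004
```

Stiffer than expected, with an upward force: the lock may be starting to tip on its front edge. Withdraw slowly and look.

play_rows(commands=[[[0,-0.0003,0],[0,0,0]],[[0,-0.0006,0],[0,0,0]],[[0.0001,-0.0009,0],[0,0,0]],[[0.0001,-0.0012,0],[0,0,0]],[[0.0001,-0.0015,0],[0,0,0]],[[0.0001,-0.0018,0],[0,0,0]],[[0.0001,-0.0018,0],[0,0,0]]])

```text
time_s: 28.42
position: [0.4973, 0.1462, 0.0769]
tcp_rot: [[0.998, 0.0, -0.065], [0.065, 0.0, 0.998], [0.0, -1.0, 0.0]]
force: [0.3, -4.9, 2.7]
opening: 0.006
```

```bash
cat > lk.py <<'E'
from bay import *
s=read_state();print(s["time_s"],s["position"],tobay(s["position"]),s["force"])
for n in("side","top"):
  c=capture(n);H=hsv(c);P=cloud(c);B=tobay(P);Z=P[...,2]
  b=(H[...,0]>10)&(H[...,0]<28)&(H[...,1]>90)&(B[...,0]>50)&(B[...,0]<160)&(abs(B[...,1])<20)&(Z>.02)&(Z<.045)
  print(n,"body",b.sum(),B[b][:,0].min(),B[b][:,0].max(),Z[b].max())
  t=b&(Z>.033); 
  if t.sum()>10: print("top slope",np.polyfit(B[t][:,0]/1000,Z[t],1))
  m=(H[...,1]<40)&(B[...,0]>85)&(B[...,0]<125)&(abs(B[...,1])<8)&(Z>.06)&(Z<.095)
  if m.sum()>5: print("crown",m.sum(),np.percentile(B[m][:,0],[0,3,50,97,100]).round(1),Z[m].max())
E
python3 lk.py
```

```text
28.425 [0.49729157 0.14618313 0.0768888 ] [81.73586827 -0.45204174] [ 0.28164989 -4.93920106  2.71714559]
side body 73 85.73473329258509 130.64984787593926 0.04436483279633918
top slope [-0.07643243  0.04657679]
crown 122 [ 91.5  93.9 111.7 119.4 120. ] 0.08938296761981346Traceback (most recent call last):
  File "lk.py", line 6, in <module>
    print(n,"body",b.sum(),B[b][:,0].min(),B[b][:,0].max(),Z[b].max())
                           ~~~~~~~~~~~~~^^
    return umr_minimum(a, axis, None, out, keepdims, initial, where)
ValueError: zero-size array to reduction operation minimum which has no identity
```

play_rows(commands=[[[0,-0.0002,0],[0,0,0]],[[0,-0.0004,0],[0,0,0]],[[0,-0.0006,0],[0,0,0]],[[0,-0.0006,0],[0,0,0]]])

```text
time_s: 29.02
position: [0.4972, 0.1459, 0.0768]
tcp_rot: [[0.998, 0.0, -0.065], [0.065, 0.001, 0.998], [0.0, -1.0, 0.001]]
force: [1.1, -0.4, 1.7]
opening: 0.005
```

play_rows(commands=[[[0,-0.0002,0],[0,0,0]],[[0,-0.0004,0],[0,0,0]],[[0,-0.0006,0],[0,0,0]],[[0,-0.0006,0],[0,0,0]]])

```text
time_s: 29.52
position: [0.4968, 0.1449, 0.0767]
tcp_rot: [[0.998, -0.001, -0.065], [0.065, 0.0, 0.998], [-0.001, -1.0, 0.0]]
force: [1.5, 1.3, 0.2]
opening: 0.007
```

play_rows(commands=[[[0,-0.0002,0],[0,0,0]],[[0,-0.0004,0],[0,0,0]],[[0,-0.0006,0],[0,0,0]],[[0,-0.0006,0],[0,0,0]]])

```text
time_s: 30.02
position: [0.497, 0.1442, 0.0768]
tcp_rot: [[0.998, -0.0, -0.065], [0.065, -0.0, 0.998], [-0.0, -1.0, -0.0]]
force: [0.7, -0.4, 0.7]
opening: 0.006
```

play_rows(commands=[[[0,-0.0002,0],[0,0,0]],[[0,-0.0004,0],[0,0,0]],[[0,-0.0006,0],[0,0,0]],[[0,-0.0006,0],[0,0,0]]])

```text
time_s: 30.52
position: [0.497, 0.1437, 0.0768]
tcp_rot: [[0.998, -0.0, -0.065], [0.065, -0.0, 0.998], [-0.0, -1.0, -0.0]]
force: [-0.2, -0.3, 0.2]
opening: 0.006
```

play_rows(commands=[[[0.0003,-0.005,0],[0,0,0]],[[0.0003,-0.006,0.005],[0,0,0]],[[0.0003,-0.006,0.03],[0,0,0]],[[0.0003,-0.006,0.07],[0,0,0]],[[0,-0.03,0.11],[0,0,0]],[[0,-0.08,0.13],[0,0,0]],[[0,-0.13,0.15],[0,0,0]],[[0,-0.18,0.15],[0,0,0]],[[0,-0.23,0.15],[0,0,0]],[[0,-0.28,0.15],[0,0,0]]])

```text
time_s: 31.78
position: [0.4968, -0.138, 0.2274]
tcp_rot: [[0.998, 0.001, -0.065], [0.065, -0.0, 0.998], [0.001, -1.0, -0.0]]
force: [-0.7, 0.5, -0.0]
opening: 0.005
```

```bash
python3 lk.py; python3 - <<'E'
from bay import *
# same measure on previous pictures is colour only; crop compare
c=capture("side");save(c,"side7");d=capture("top");save(d,"top7")
p=cv2.imread("pics/side5.png");pt=cv2.imread("pics/top5.png")
cr=lambda f:cv2.resize(f[300:390,215:285],(350,450),interpolation=2)
cv2.imwrite("pics/cmp.png",np.hstack([cr(p),cr(c["frame"][:,:,::-1])]))
E
```

```text
31.775 [ 0.49679948 -0.13798866  0.22739444] [-201.79529616   18.62472704] [-0.72766993  0.53240198 -0.04056   ]
side body 75 81.65237342373649 130.36524217010611 0.044862398298666895
top slope [-0.00876016  0.03797262]
crown 144 [ 91.5  92.7 108.4 118.5 119.4] 0.09007306007198912
top body 100 79.9998300844745 131.88099253209757 0.04477183991970313
top slope [0.00851982 0.03607396]
crown 82 [ 90.5  91.3 101.7 117.5 119.1] 0.08881208840426624
```

View pics/cmp.png

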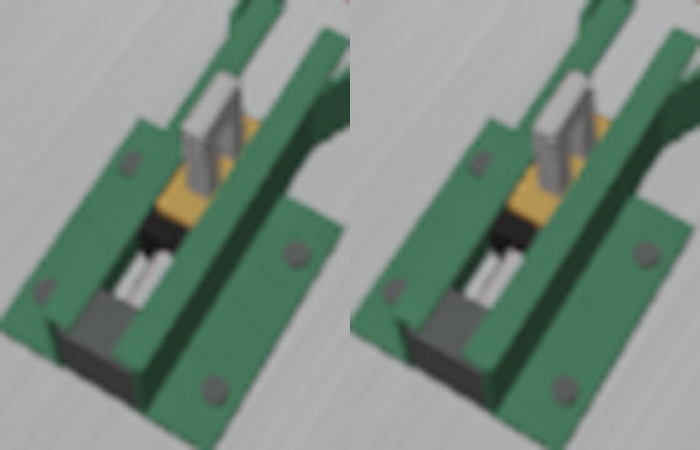

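Left before, right after the nudge: nearly the same; the lock is perhaps 0.5 mm further back, upright, the pad against it. Whether there's force left isn't visible; I'll regrip, lift a hair and read the pad's force directly, then release without stored stress.

play_rows(commands=[[[0,0.04,0],[0,0,0]],[[0,0.09,0],[0,0,0]],[[0,0.14,0],[0,0,0]],[[-0.0005,0.19,0],[0,0,0]],[[-0.001,0.24,0],[0,0,0]],[[-0.001,0.28,-0.01],[0,0,0]],[[-0.001,0.3,-0.03],[0,0,0]],[[-0.001,0.3075,-0.05],[0,0,0]],[[-0.001,0.3075,-0.06],[0,0,0]],[[-0.001,0.3075,-0.06],[0,0,0]]], gripper=0.04)

```text
time_s: 33.22
position: [0.495, 0.1716, 0.1664]
tcp_rot: [[0.998, -0.002, -0.066], [0.066, -0.0, 0.998], [-0.002, -1.0, -0.0]]
force: [0.4, 0.2, -0.1]
opening: 0.461
```

play_rows(commands=[[[0,0,-0.02],[0,0,0]],[[0,0,-0.04],[0,0,0]],[[0,0,-0.06],[0,0,0]],[[0,0,-0.075],[0,0,0]],[[0,0,-0.082],[0,0,0]],[[0,0,-0.085],[0,0,0]],[[0,0,-0.085],[0,0,0]],[[0,0,-0.085],[0,0,0]]])

```text
time_s: 34.22
position: [0.4965, 0.1713, 0.0823]
tcp_rot: [[0.998, 0.001, -0.065], [0.065, 0.0, 0.998], [0.001, -1.0, 0.0]]
force: [-0.5, -0.7, 0.1]
opening: 0.457
```

```bash
cat > av.py <<'E'
from bay import *
F=[]
for _ in range(6):
    capture("top");F.append(read_state()["force"])
s=read_state();F=np.array(F);print(s["time_s"],tobay(s["position"]),s["position"],"F",F.mean(0).round(2),"sd",F.std(0).round(2),s["opening"])
E
python3 av.py
```

```text
34.525 [106.82110383  -1.01905193] [0.49621672 0.17125174 0.08202723] F [ 0.17 -0.21  0.21] sd [0.27 0.5  0.35] 0.4606796325259378
```

play_rows(commands=[[[0,0,0],[0,0,0]],[[0,0,0],[0,0,0]],[[0,0,0],[0,0,0]],[[0,0,0],[0,0,0]],[[0,0,0],[0,0,0]],[[0,0,0],[0,0,0]]], gripper=0.0)

```text
time_s: 35.28
position: [0.496, 0.1711, 0.0818]
tcp_rot: [[0.998, -0.0, -0.065], [0.065, -0.0, 0.998], [-0.0, -1.0, -0.0]]
force: [-0.2, -0.6, 0.2]
opening: 0.114
```

play_rows(commands=[[[0,0,0.0007],[0,0,0]],[[0,0,0.0015],[0,0,0]],[[0,0,0.0015],[0,0,0]],[[0,0,0.0015],[0,0,0]]])

```text
time_s: 35.78
position: [0.4957, 0.1711, 0.0831]
tcp_rot: [[0.998, -0.001, -0.065], [0.065, -0.0, 0.998], [-0.001, -1.0, -0.0]]
force: [-0.2, -0.9, -5.1]
opening: 0.116
```

```bash
python3 av.py
```

```text
36.075 [106.7811321   -0.61351197] [0.49581466 0.17118533 0.08327183] F [-0.31 -1.45 -5.11] sd [0.49 0.38 0.74] 0.11240341173427185
```

Pad force ≈ 1.2 N: the lock was pressed on the buffer and friction holds it. Set back down without stress and release.

play_rows(commands=[[[0,0,-0.0005],[0,0,0]],[[0,0,-0.001],[0,0,0]],[[0,0,-0.0013],[0,0,0]],[[0,0,-0.0013],[0,0,0]],[[0,0,-0.0013],[0,0,0]]])

```text
time_s: 36.7
position: [0.4964, 0.1712, 0.0821]
tcp_rot: [[0.998, 0.001, -0.065], [0.065, 0.0, 0.998], [0.001, -1.0, 0.0]]
force: [0.3, -1.8, -2.9]
opening: 0.112
```

```bash
python3 av.py
```

```text
37.0 [106.80220591  -1.18045237] [0.49637901 0.17124344 0.08212995] F [ 0.64 -1.89 -3.41] sd [0.5  0.1  0.49] 0.1168505588943608
```

play_rows(commands=[[[0,0,-0.0003],[0,0,0]],[[0,0,-0.0004],[0,0,0]],[[0,0,-0.0004],[0,0,0]]])

```text
time_s: 37.38
position: [0.4963, 0.1712, 0.0818]
tcp_rot: [[0.998, 0.0, -0.065], [0.065, 0.0, 0.998], [0.0, -1.0, 0.0]]
force: [0.3, -1.9, -1.0]
opening: 0.112
```

```bash
python3 av.py
```

```text
37.675 [106.78780635  -1.11885556] [0.49631848 0.17122504 0.08181079] F [ 0.15 -1.94 -0.64] sd [0.3  0.54 0.42] 0.11020940556631947
```

play_rows(commands=[[[0,0,0],[0,0,0]],[[0,0,0],[0,0,0]],[[0,0,0],[0,0,0]],[[0,0,0],[0,0,0]],[[0,0,0],[0,0,0]]], gripper=0.04)

```text
time_s: 38.3
position: [0.4961, 0.1713, 0.0816]
tcp_rot: [[0.998, -0.0, -0.065], [0.065, 0.0, 0.998], [-0.0, -1.0, 0.0]]
force: [-0.2, -0.4, 0.1]
opening: 0.453
```

play_rows(commands=[[[0,0,0.005],[0,0,0]],[[0,0,0.015],[0,0,0]],[[0,0,0.03],[0,0,0]],[[0,0,0.05],[0,0,0]],[[0,0,0.08],[0,0,0]],[[0,-0.03,0.12],[0,0,0]],[[0,-0.08,0.14],[0,0,0]],[[0,-0.13,0.15],[0,0,0]],[[0,-0.18,0.15],[0,0,0]],[[0,-0.23,0.15],[0,0,0]]])

```text
time_s: 39.55
position: [0.4961, -0.0603, 0.2332]
tcp_rot: [[0.998, 0.002, -0.065], [0.065, -0.001, 0.998], [0.002, -1.0, -0.001]]
force: [-0.2, -0.3, -0.1]
opening: 0.453
```

play_rows(commands=[[[0,-0.04,0],[0,0,0]],[[0,-0.08,0],[0,0,0]],[[0,-0.08,0],[0,0,0]],[[0,-0.08,0],[0,0,0]]])

```text
time_s: 40.05
position: [0.4957, -0.1382, 0.2322]
tcp_rot: [[0.998, 0.0, -0.064], [0.064, 0.001, 0.998], [0.0, -1.0, 0.001]]
force: [0.5, 0.6, -0.2]
opening: 0.461
```

```bash
python3 lk.py; python3 - <<'E'
from bay import *
im=[]
for n in("top","side"):
    c=capture(n);H=hsv(c);B=tobay(cloud(c))
    f=((H[...,0]<8)|(H[...,0]>172))&(H[...,1]>150)&(abs(B[...,0])<60)&(abs(B[...,1])<40);print("flap x",B[f].min(0),B[f].max(0))
    im.append(cv2.resize(c["frame"][:,:,::-1],(400,300)))
cv2.imwrite("pics/fin2.png",np.hstack(im))
E
```

```text
40.05 [ 0.49570498 -0.13824466  0.23219985] [-201.97917087   19.73361963] [ 0.54371727  0.63614306 -0.21686654]
side body 85 81.18266644602568 130.54386587584992 0.04437025618188839
top slope [-0.02645979  0.04014331]
crown 146 [ 91.   92.2 108.3 118.7 119.1] 0.08939874566262351
top body 105 79.84351011936397 131.76614194130812 0.0408108960213599
top slope [-0.00535997  0.0368871 ]
crown 85 [ 90.4  91.  103.7 117.6 118.6] 0.09026986862009245
flap x [ -1.9806857  -25.57301505] [ 2.1731095  18.16918359]
flap x [ -2.7358645  -25.96128237] [ 1.82503535 19.20430043]
```

View pics/fin2.png

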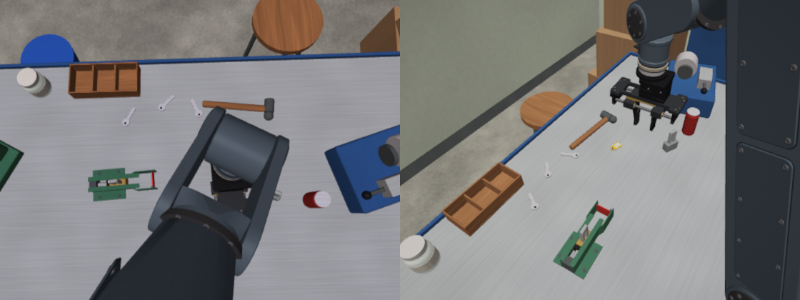

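The lock stands in the bay (side view, 583,240), the flap is shut, and the hammer, keys, tag, can and grey lock lie where they were. Handing in.

```bash
python3 -c "
from rig import *
print(hand_in())"
```

```text
the job is handed in; nothing more can be done
None
```

The brass lock is in the green bay, standing against the buffer with the flap shut. I handed the job in at about 40 s; no verdict is reported.

**What I did**
- I gripped the lock by its shackle crown and carried it about 4 mm clear of the cart top to the mouth, in line with the slot.
- I pushed it in through the flap, then felt forward in 2–3 mm steps until it met the pad at about bay x = 105 mm with the lock's origin there. I pressed to about 5 N, twice.
- After the first release it slid back about 4 mm, so I nudged it once with the closed fingers and withdrew slowly.
- I then regripped it to read the buffer force, and set it down again with about 1.7 N on the pad before letting go.

**Last checks**
- **Position:** the body spans about bay x = 80–132 mm, so the origin is near 105 mm. When last checked across the bay (after the first release) it was close to the middle line. The fitted tilt is under 0.03 rad.
- **Flap:** shut, within about ±3 mm of its closed plane.
- **Other objects:** none looks moved in the last pictures. I did not measure this.

**Doubts**
- **Final contact:** the force on the pad after the last release could not be read. I infer it from the 1.2 N found at the regrip.
- **The nudge:** it pushed with up to 7.6 N on the fingers, and the lock tilted forward by about 0.08 rad for a moment. It settled upright again.
- **Pressing step:** during the presses the vertical force dropped, probably from pad friction. I could not see the lock's tilt then, but it hung free as before when I backed off after the first press.

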